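# Dial open the combination padlock and present it over the inspection mat

## Task

On the lock test bench, turn the dial of the combination padlock lying in its cradle until the pointed end of the dial's grip clicks in at the raised mark at the shackle end, then pull the shackle straight out to its stop while the lock stays in the cradle. Then lift the opened lock out and present it: finish while still holding it, steady and level with its dial up and its shackle open, about 15 cm above the middle of the black inspection mat. Leave the other things on the bench where they are.

Things in the scene. Friction and masses are not known exactly. Their poses are not given: they have to be found in the camera images.
- lock: Steel padlock on its back, dial up; 0.35-0.6 kg. Body 70 (x) x 56 (y) x 28 (z) mm; origin at the centre of its underside, z up; centre of mass 8 mm (open: 12 mm) towards -x. U shackle out of the -x end. Raised mark: rib 10 mm long, 4 wide, 2.7 high on the top, 24 to 34 mm from the centre towards -x. Its long sides are free over their middle 50 mm and can be gripped there (56 mm, closing along y).
- dial (a joint): Dial angle, rad. 0: pointed end of the grip bar at the raised mark (-x of the lock), shackle released. Grows clockwise seen from above; starts positive, 2 to 4 clicks off, so turn counter-clockwise. Clicks into a notch every 0.524 rad (30 deg); let go, it falls into the nearest. A click takes some 0.06 N m. Range -1.1 to 2.7: it can overshoot the mark. Over 0.2 rad from 0 the shackle is blocked.
- dial_grip (a point): On the dial's axis (through the lock's origin), 46.5 mm above the lock's underside. Frame turns with the dial: x along the grip bar, pointed end at -x. The bar is 10 mm wide, 35 mm long (-18.5 to +17 mm) and stands from 33.5 to 55.5 mm above the lock's underside, on a disc 44 mm across and 5 mm thick.
- shackle (a joint): How far the shackle is pulled out of the lock body, m: 0 shut, 0.022 at its stop. Slides along -x of the lock with some 2 N of friction and stays where it is left. Blocked, but for 2 mm of play, while the dial is off the mark.
- shackle_legs (a point): Midway between the shackle's two parallel legs, 17 mm out from the end face when shut, 14 mm above the lock's underside; moves with the shackle, axes as the lock. Legs: 9 mm round bars at y = -20 and +20 mm (49 mm over the outside, 31 inside), straight here, then bending to a bow with its crossbar axis 17 mm further to -x. Beneath is only the cradle's foot plate and the table.
- cradle: Aluminium cradle fixed to the bench; origin at the centre of its underside on the table, axes as the lock's. Foot plate 130 x 100 x 5 mm; plinth 92 x 44 mm, top at 30 mm, on which the lock lies; lips 7 mm higher at both ends (3 mm clearance) stop it along x. Four corner posts 10 (x) x 16 (y) mm at x = -30, +30, y = -37.5, +37.5 mm, top at 35 mm, 1.5 mm beside the lock.
- mat: Black rubber inspection mat fixed to the table, 120 (x) x 150 (y) x 3 mm, with bright corner marks; origin at the centre of its underside.
- keyed_padlock: Bystander: small brass padlock without a dial, 70 x 42 x 22 mm with its shackle, lying flat; origin at its underside between body and shackle.
- door_knob: Bystander: brass door knob, 66 mm across its rose, 61 mm tall, standing; origin at its underside.
- strike: Bystander: aluminium door strike, 90 x 32 x 26 mm; origin at the centre of its underside.
- spool: Bystander: empty grey spool, 52 mm across, 40 mm tall, standing; origin at its underside.
- screwdriver: Bystander: screwdriver 170 mm long lying along its x on the table between cradle and mat; origin at the middle of its underside.
- mug: Bystander: white mug, 76 mm across, 90 mm tall; origin at its underside.
- contact_can: Bystander: plain metal can, 44 mm across, 110 mm tall; origin at its underside.
Mind the look-alikes: they are no part of the job. Leave any turquoise or yellow look-alike of the lock alone. Of the things that look like the cradle, the smallest one is meant.

How it is judged (in metres and radians):
On the way, in this order (a step that is already met when the one before it is completed fails the run):
1. the dial is turned to the mark, the shackle still shut and the lock in its cradle (value of joint dial between -0.2 and 0.2 rad and value of joint shackle below 0.006 m and horizontal distance between lock and cradle below 0.012 m and z of lock in the frame of cradle below 0.04 m), for 0.1 s.
2. the shackle is pulled out at least 18 mm, the lock still lying in its cradle (value of joint shackle above 0.018 m and horizontal distance between lock and cradle below 0.012 m and z of lock in the frame of cradle below 0.04 m), for 0.1 s.
At the end, for the whole second after the job is handed in: The gripper still holds the lock at rest (below 50 mm/s) with its underside 100 to 220 mm above the table and its origin within 45 mm of the mat's centre seen from above, level to 15 degrees with the dial up, shackle out at least 16 mm (value of joint shackle above 0.016 m and horizontal distance between lock and mat below 0.045 m and height (world z) of lock between 0.1 and 0.22 m and angle between lock's own z axis and vertical below 0.26 rad and contact force between lock and the fingers above 2 N and linear speed of lock below 0.05 m/s); the arm keeps its last pose, push and grip.
It fails at once if one of the other loose things on the bench is moved more than 30 mm (distance of any of keyed_padlock, door_knob, strike, spool, screwdriver, mug, contact_can from where it was at the start of the episode above 0.03 m).
It also fails if it takes over 67 s, if anything falls off the work surface, if the arm or the gripper's body presses on something with over 40 N, if the wrist force passes 120 N, or if a joint passes its speed limit or range.

## Robot

A 7-joint arm with a two-finger parallel gripper is mounted at the origin on the work surface. World frame = base frame: x ahead of the robot, y to its left, z up, the work surface at z = 0. Lengths are in mm, angles in rad, forces in N, time in s.
With the tool pointing down it reaches from about 425 to 950 mm from the base axis. Payload 4.7 kg.
Tool frame: the origin (TCP) lies midway between the tips of the shut fingers; the grasp point (between the pads) lies r.tcp_to_grasp behind it (r.tcp_to_grasp is the distance from the TCP to the grasp point, in mm); y points along the fingers, z is the direction in which the jaws open and shut, and the axes are right-handed (so a half turn about y gives the same grasp; the last joint's range is limited). The gripper opens to 85 mm and grips with 20 to 120 N. Pads are 22 mm wide; open, the fingers measure 114 mm over their backs; the gripper's body (76 mm by 85 mm) begins 54 mm behind the grasp point. The pads swing forward as they close: fully open they stand 13 mm farther back than shut.
Start: joints at [-1.236, 0.469, -0.049, 1.532, 0.024, 1.141, -0.082], TCP at [240.145, 630.856, 231.335] pointing down, gripper open.
Joint ranges: [-2.59, 2.59], [-0.33, 1.99], [-1.39, 1.29], [0.1, 2.45], [-1.04, 4.18], [0.21, 1.99], [-2.66, 2.66]. Speed limits (rad/s): [2.57, 2.57, 3.14, 3.14, 3.14, 3.14, 3.14].

## Interface

Orientations are given as a unit quaternion [w, x, y, z].
In Python, from rig import r gives the robot as it stands. The module is installed in compiled form; this text tells all that it offers.
- The arm moves only by the tool jog_arm, never from a script. Its argument "motion" is a list of rows, each a list of 3 entries, a list of its own where there are three numbers: the shift along the tool's x, y, z as a fraction of full scale, then the turn, a rotation vector about the tool's x, y, z as a fraction of full scale, then the gripper's target within -1 to 1 (shut at 1, half-way at 0, fully open at -1). A call has 1 to 10 rows; each row shifts and turns the commanded pose from where the row before left it, along the tool's axes as they then stand; what a row does not reach is not made up. Full scale, the value 1, is 150 mm for a shift and 360 degrees for a turn. A row lasts 1/12 s, in which the tool goes at most 41.7 mm and 7.16 degrees, less where a joint would pass 70% of its speed; a pose out of reach is approached as far as the arm can. A call with a number of a shift or a turn outside -1 to 1 is refused whole. A call with a gripper value outside its range is refused whole. The fingers move at their own pace and stop on an object; "squeeze" is the grip in N (left out, the last holds). Time passes only in rows, so rows that do not move let the fingers close. It gives the time, the measured TCP pose, the force and the opening at its end, in the units of the state.
- r.state(): the state, without advancing time (a new reading comes with each control period).
- r.get_image(name): name is "scene" or "side" or "wrist"; returns a dict with "image" (400x640x3 uint8, blue, green, red), "fx", "fy", "cx", "cy" (pixels), "eye" and "orientation" of the camera in the world. Camera axes: x right, y up, looking along -z (the intrinsics and any distortion apply to the point x, -y, -z); pixel columns grow to the right and rows downward; lengths in mm; the calibration is good to about 2 mm. A picture is of the moment at which its call begins. There is no depth.
- r.close_job(): hands the job in, once; it reports no verdict.
The state is a dict: "t": time; "joints": joint angles; "qd": joint speeds; "joint_torque": joint torques, N m; "eef_pos": TCP position; "tool_rot": TCP orientation; "ft_force": force on the tool from outside, world axes, zero at the start; "torque": the same for the moment, N m; "opening": opening from 0.0 (shut) to 1.0 (fully open).
Only numpy, scipy, OpenCV 4.12 (cv2) and the standard library are available. Lean on these libraries where they do the work, as an engineer would, in place of code of your own. Each camera call takes 0.05 s, during which the arm holds its last target.

## Working session

There is one attempt and no reset: what is moved stays moved. The work goes in short steps, Python scripts to look and compute and a tool call to move; the robot and the scene stay as the last step left them, time stands still between calls to the robot, and variables do not carry over. Pictures are saved under pics/ and viewed, and the job is handed in when it is done.

Besides the shell and the picture viewer there is one more tool, called after "Request:" as name(argument=value, ...) on one line, values as JSON. jog_arm: Moves the arm, as the interface text tells. Its arguments: {"type":"object","properties":{"motion":{"type":"array"},"squeeze":{"type":"number"}},"required":["motion"]}

```bash
mkdir -p pics; ls; python3 - <<'E'
from rig import r
import cv2
s=r.state()
for k,v in s.items(): print(k,v)
print(r.tcp_to_grasp)
for n in ["scene","side","wrist"]:
    d=r.get_image(n); cv2.imwrite(f"pics/{n}0.png",d["image"]); print(n,{k:v for k,v in d.items() if k!="image"})
E
```

```text
pics
t 0.0
joints [-1.23589512  0.46944126 -0.04862614  1.53374283  0.02406075  1.14100158
 -0.08232021]
qd [-0.00250691 -0.00115708  0.00086915  0.00073171  0.00077198  0.00071852
 -0.00179817]
joint_torque [-6.04508368e-04 -5.10302317e+01 -4.64817462e-02 -2.37711346e+01
  1.08325935e-02  7.62296637e-03  1.58103376e-05]
eef_pos [239.93050407 630.2636452  230.24093687]
tool_rot [-0.69474154  0.69614219 -0.12802599  0.12778726]
ft_force [-0.07486172 -0.48616737  0.00106559]
torque [-0.04161606 -0.03439941  0.02661144]
opening 0.9995159397606452
18.700000000000003
scene {'fx': 483.60439360149815, 'fy': 483.60439360149815, 'cx': 327.01431946375936, 'cy': 204.39846051247926, 'eye': array([1082.45118302,  904.46273371, 1297.17024416]), 'orientation': array([0.19631215, 0.08675538, 0.35331908, 0.91054965])}
side {'fx': 479.05544376953833, 'fy': 479.05544376953833, 'cx': 318.8561814884072, 'cy': 191.25653611455385, 'eye': array([  397.25091917, -1054.74496311,  1092.58797109]), 'orientation': array([ 0.92334477,  0.3762289 , -0.03790622, -0.0667036 ])}
wrist {'fx': 281.31803494693725, 'fy': 281.31803494693725, 'cx': 319.3980539443778, 'cy': 197.93399538100724, 'eye': array([164.71752139, 659.47976599, 372.68564276]), 'orientation': array([ 0.81214885, -0.1339064 , -0.09124473,  0.56049775])}
```

View pics/scene0.png

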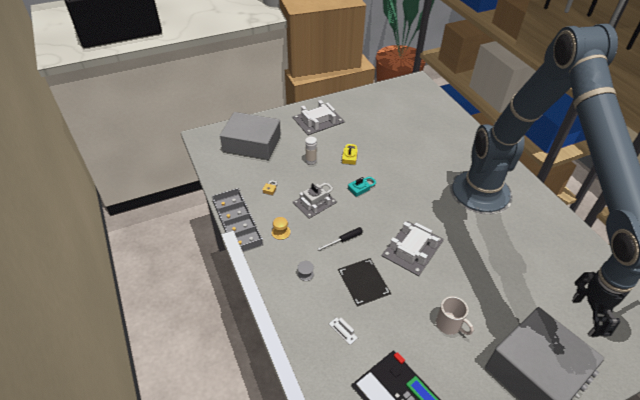

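View pics/side0.png

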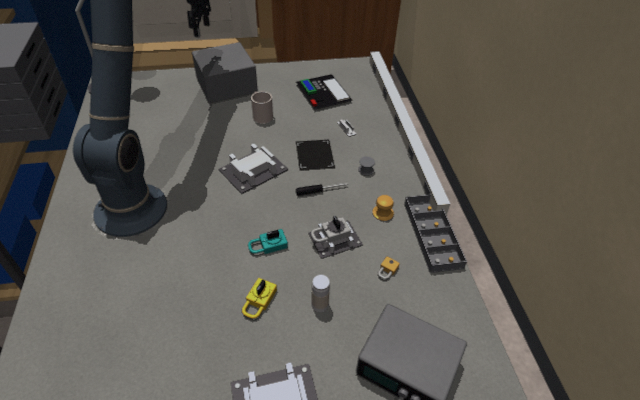

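View pics/wrist0.png

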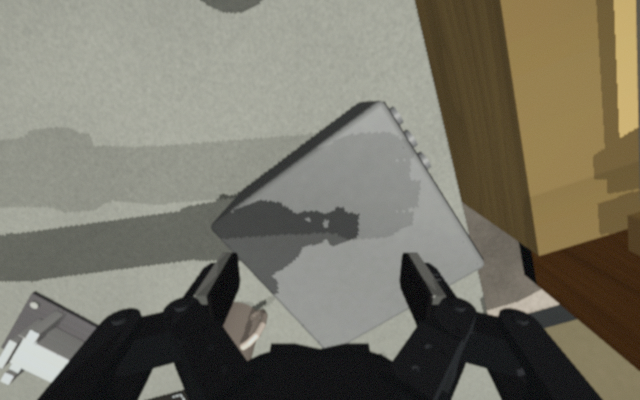

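```bash
cat > h.py <<'E'
import numpy as np, cv2
from scipy.spatial.transform import Rotation as R
def rot(q): return R.from_quat([q[1],q[2],q[3],q[0]])
def ray(d,u,v):
    p=np.array([(u-d['cx'])/d['fx'],-(v-d['cy'])/d['fy'],-1.0])
    return np.array(d['eye']),rot(d['orientation']).apply(p)
def plane(d,u,v,z):
    e,w=ray(d,u,v); return e+w*(z-e[2])/w[2]
def proj(d,P):
    p=rot(d['orientation']).inv().apply(np.array(P,float)-d['eye'])
    return np.array([d['cx']+d['fx']*p[...,0]/-p[...,2], d['cy']-d['fy']*p[...,1]/-p[...,2]]).T
def crop(im,u,v,w,h,k,fn):
    c=im[max(0,v-h):v+h,max(0,u-w):u+w]; cv2.imwrite(fn,cv2.resize(c,None,fx=k,fy=k,interpolation=cv2.INTER_CUBIC))
E
python3 - <<'E'
from h import *
from rig import r
a=r.get_image('scene');b=r.get_image('side')
crop(a['image'],315,195,40,30,10,'pics/sc1.png');crop(b['image'],335,233,40,30,10,'pics/si1.png')
print(plane(a,315,200,30),plane(b,335,235,30))
print('mat',plane(a,364,281,3),plane(b,315,154,3))
for n,u,v in [('can top',311,140),('keyed',270,187),('knob',281,228),('teal',361,185),('yel',350,154)]:
    print(n,plane(a,u,v,20))
for n,u,v in [('can base',320,307),('keyed',389,267),('knob',384,210),('teal',268,242),('yel',260,298),('scr1',297,191),('scr2',348,185)]:
    print(n,plane(b,u,v,10))
s=r.state();print(rot(s['tool_rot']).as_matrix())
E
```

```text
[ 601.612155   -182.59954172   30.        ] [ 595.27563481 -207.20781729   30.        ]
mat [591.27681781 180.23594305   3.        ] [594.76771167 177.26987038   3.        ]
can top [ 477.01378041 -505.60542437   20.        ]
keyed [ 723.68689521 -318.60232789   20.        ]
knob [ 757.63690113 -117.63568053   20.        ]
teal [ 409.49467742 -192.34385459   20.        ]
yel [ 369.10915471 -364.75196127   20.        ]
can base [ 519.45515823 -419.34128427   10.        ]
keyed [ 726.49260384 -322.85981117   10.        ]
knob [ 764.90299555 -114.78979475   10.        ]
teal [ 404.45198111 -190.56319764   10.        ]
yel [ 369.56387757 -371.48829184   10.        ]
scr1 [511.11701973   1.27296742  10.        ]
scr2 [676.55561774   6.38743039  10.        ]
[[ 9.34547991e-01 -3.10089254e-04  3.55836979e-01]
 [-3.55837114e-01 -8.75251150e-04  9.34547582e-01]
 [ 2.16535629e-05 -9.99999569e-01 -9.28305469e-04]]
```

```bash
ls pics
```

```text
sc1.png
scene0.png
si1.png
side0.png
wrist0.png
```

View pics/sc1.png

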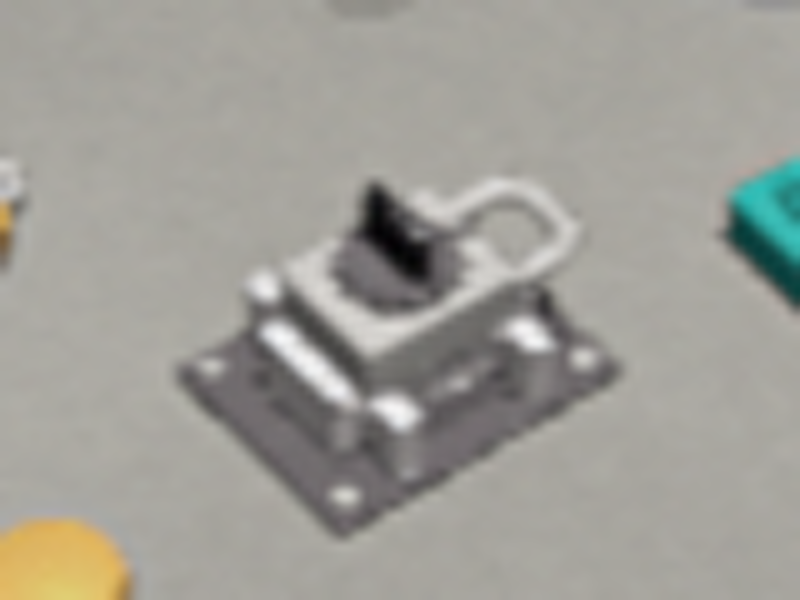

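View pics/si1.png

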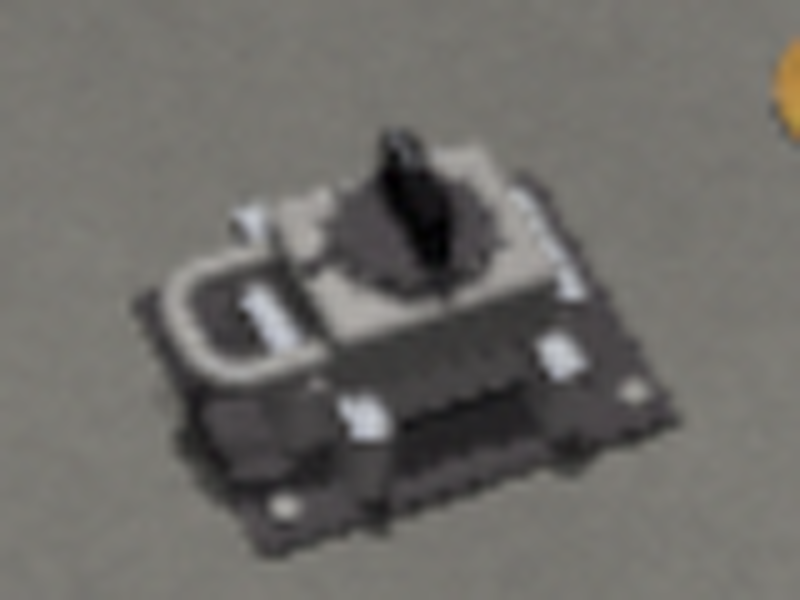

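```bash
python3 - <<'E'
from h import *
from rig import r
a=r.get_image('scene');b=r.get_image('side')
for u,v in [(293,202.2),(309,219),(337,202)]: print('sc',plane(a,u,v,5))
for u,v in [(309,232.5),(321.5,258.5),(362.8,244.5)]: print('si',plane(b,u,v,5))
w=r.get_image('wrist'); s=r.state()
T=rot(s['tool_rot'])
print('cam in tool',T.inv().apply(w['eye']-s['eef_pos']))
print('cam axes in tool',T.inv().apply(rot(w['orientation']).as_matrix().T).round(3))
E
```

```text
sc [ 669.89712445 -226.23015929    5.        ]
sc [ 648.65328603 -128.3827574     5.        ]
sc [ 522.6259048  -162.55608451    5.        ]
si [ 526.00468378 -167.63555914    5.        ]
si [ 547.71624414 -265.31740191    5.        ]
si [ 673.03546988 -232.69354387    5.        ]
cam in tool [ -80.69932821 -142.25619292    0.18660379]
cam axes in tool [[-0.001  0.     1.   ]
 [-0.948  0.32  -0.001]
 [-0.32  -0.948  0.   ]]
```

Request:
jog_arm(motion=[[[0, -0.033, 0], [0, 0.0195, 0], -1], [[0, -0.033, 0], [0, 0.0195, 0], -1], [[0, -0.033, 0], [0, 0.0195, 0], -1], [[0, -0.033, 0], [0, 0.0195, 0], -1], [[0, -0.033, 0], [0, 0.0195, 0], -1], [[0, -0.033, 0], [0, 0.0195, 0], -1], [[0, -0.033, 0], [0, 0.0195, 0], -1], [[0, -0.033, 0], [0, 0.0195, 0], -1]])

```text
t: 1.07
eef_pos: [240.1, 630.8, 271.2]
tool_rot: [-0.552, 0.552, -0.442, 0.442]
ft_force: [1.5, -0.9, -0.1]
opening: 1.0
```

```bash
cat > go.py <<'E'
import sys
from h import *
from rig import r
s=r.state();T=rot(s['tool_rot']);M=T.as_matrix()
az=np.degrees(np.arctan2(M[1,2],M[0,2]))
print('t',s['t'],'pos',s['eef_pos'].round(1),'z az',az.round(2),'down',M[:,1].round(4),'j',np.round(s['joints'],2),'F',s['ft_force'].round(1),'tq',s['torque'].round(2),'op',round(s['opening'],3))
if len(sys.argv)>3:
    d=np.array([float(x) for x in sys.argv[1:4]])-s['eef_pos']
    print('delta tool mm',T.inv().apply(d).round(1),'frac',(T.inv().apply(d)/150).round(4),'rows',np.linalg.norm(d)/41.7)
    if len(sys.argv)>4:
        print('turn about y frac',(az-float(sys.argv[4]))/360)
E
python3 go.py 598 -197 230
```

```text
t 1.0667 pos [240.1 630.8 271.2] z az 12.66 down [-1.e-04  1.e-04 -1.e+00] j [-1.38  0.44  0.16  1.49 -0.07  1.21 -0.99] F [ 1.5 -0.9 -0.1] tq [-0.02  0.02  0.03] op 1.0
delta tool mm [886.1  41.1 167.8] frac [5.9077 0.2737 1.1189] rows 21.65076606792095
```

Request:
jog_arm(motion=[[[0.246, 0.0114, 0.0466], [0, 0, 0], -1], [[0.246, 0.0114, 0.0466], [0, 0, 0], -1], [[0.246, 0.0114, 0.0466], [0, 0, 0], -1], [[0.246, 0.0114, 0.0466], [0, 0, 0], -1], [[0.246, 0.0114, 0.0466], [0, 0, 0], -1], [[0.246, 0.0114, 0.0466], [0, 0, 0], -1], [[0.246, 0.0114, 0.0466], [0, 0, 0], -1], [[0.246, 0.0114, 0.0466], [0, 0, 0], -1], [[0.246, 0.0114, 0.0466], [0, 0, 0], -1], [[0.246, 0.0114, 0.0466], [0, 0, 0], -1]])

```text
t: 1.9
eef_pos: [391.7, 285.3, 254.0]
tool_rot: [0.554, -0.553, 0.44, -0.44]
ft_force: [1.2, -0.1, -0.4]
opening: 1.002
```

Request:
jog_arm(motion=[[[0.246, 0.0114, 0.0466], [0, 0, 0], -1], [[0.246, 0.0114, 0.0466], [0, 0, 0], -1], [[0.246, 0.0114, 0.0466], [0, 0, 0], -1], [[0.246, 0.0114, 0.0466], [0, 0, 0], -1], [[0.246, 0.0114, 0.0466], [0, 0, 0], -1], [[0.246, 0.0114, 0.0466], [0, 0, 0], -1], [[0.246, 0.0114, 0.0466], [0, 0, 0], -1], [[0.246, 0.0114, 0.0466], [0, 0, 0], -1], [[0.246, 0.0114, 0.0466], [0, 0, 0], -1], [[0.246, 0.0114, 0.0466], [0, 0, 0], -1]])

```text
t: 2.73
eef_pos: [542.9, -58.4, 236.9]
tool_rot: [0.554, -0.553, 0.44, -0.44]
ft_force: [0.8, 0.5, -0.4]
opening: 1.002
```

Request:
jog_arm(motion=[[[0.246, 0.0114, 0.0466], [0, 0, 0], -1], [[0.246, 0.0114, 0.0466], [0, 0, 0], -1], [[0.246, 0.0114, 0.0466], [0, 0, 0], -1], [[0.246, 0.0114, 0.0466], [0, 0, 0], -1], [[0, 0, 0], [0, 0, 0], -1], [[0, 0, 0], [0, 0, 0], -1]])

```text
t: 3.23
eef_pos: [602.5, -197.2, 229.5]
tool_rot: [-0.552, 0.553, -0.441, 0.442]
ft_force: [-1.2, 1.2, 0.5]
opening: 0.999
```

```bash
python3 go.py 598 -197 230; python3 - <<'E'
from h import *
from rig import r
w=r.get_image('wrist');cv2.imwrite('pics/w1.png',w['image'])
print(proj(w,[[598,-197,58],[598,-197,85]]))
E
```

```text
t 3.2333 pos [ 602.5 -197.2  229.5] z az 12.74 down [-7.0e-04 -1.3e-03 -1.0e+00] j [-0.18  0.45  0.6   1.67 -0.27  1.11  0.72] F [-1.2  1.2  0.5] tq [ 0.04  0.03 -0.02] op 0.999
delta tool mm [-1.1 -0.5 -4.3] frac [-0.0075 -0.0036 -0.0288] rows 0.10782856619699197
[[314.44714589 176.79325358]
 [314.01232321 183.16069842]]
```

View pics/w1.png

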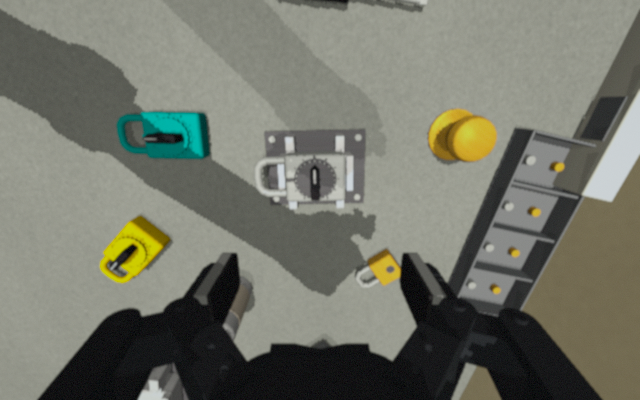

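```bash
python3 - <<'E'
import cv2
from h import crop
crop(cv2.imread('pics/w1.png'),315,172,60,45,6,'pics/w1c.png')
E
```

```text
(no output)
```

View pics/w1c.png

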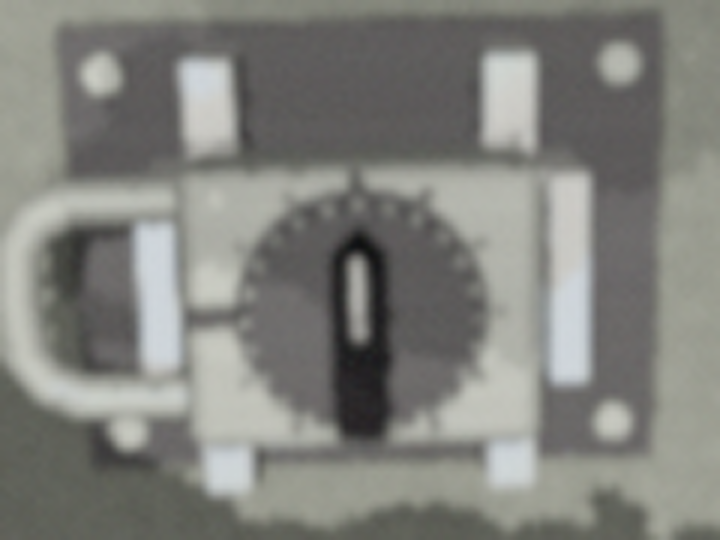

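```bash
python3 - <<'E'
from h import *
from rig import r
w=r.get_image('wrist')
f=lambda x,y,z: plane(w,x/6+255-0.4,y/6+127-0.4,z)
# foot plate corners
P={'tl':f(60,22,5),'tr':f(663,12,5),'br':f(650,455,5)}
print(P); d=P['tr']-P['tl'];print('az',np.degrees(np.arctan2(d[1],d[0])),np.linalg.norm(d)); d=P['br']-P['tr'];print(np.degrees(np.arctan2(d[1],d[0]))+90,np.linalg.norm(d))
print('plate c',(P['tl']+P['br'])/2)
H=[f(100,75,5),f(620,63,5),f(613,420,5),f(128,433,5)]; print('rivets',np.mean(H,0)); 
for i,j in((0,1),(3,2)): d=H[j]-H[i]; print(np.degrees(np.arctan2(d[1],d[0])),np.linalg.norm(d))
posts=[(210,60),(508,52),(231,490),(510,487)]
L=[f(185,168,58),f(540,165,58),f(535,440,58),f(195,438,58)]
print('lock',np.mean(L,0),[np.linalg.norm(L[i]-L[(i+1)%4]).round(1) for i in range(4)])
for i,j in((0,1),(3,2)): d=L[j]-L[i]; print(np.degrees(np.arctan2(d[1],d[0])))
a=f(358,235,85.5);b=f(360,425,85.5);d=a-b;print('bar',a,b,np.degrees(np.arctan2(d[1],d[0])),np.linalg.norm(d),'c', a-d/np.linalg.norm(d)*18.5)
print('disc', f(363,310,63.5), f(240,312,63.5),f(487,310,63.5))
E
```

```text
{'tl': array([ 524.98927436, -162.48195614,    5.        ]), 'tr': array([ 649.06628875, -131.79804694,    5.        ]), 'br': array([ 673.48982311, -228.27396829,    5.        ])}
az 13.89040612332024 127.81474008728314
14.206347790396677 99.51940730973669
plate c [ 599.23954873 -195.37796221    5.        ]
rivets [ 599.09589585 -196.89402923    5.        ]
14.26551522920688 111.30663984572489
14.583763961647877 111.22418647963
lock [ 599.15585607 -195.12666041   58.        ] [np.float64(66.2), np.float64(54.2), np.float64(66.8), np.float64(53.2)]
13.449654893729468
12.608093985429676
bar [ 594.2197963  -175.97846979   85.5       ] [ 602.11814035 -209.58964788   85.5       ] 103.22409435227954 34.526730677210125 c [ 598.4518612  -193.98790139   85.5       ]
disc [ 598.93216183 -194.44542734   63.5       ] [ 576.43978766 -200.02194283   63.5       ] [ 621.68437959 -189.20758845   63.5       ]
```

```bash
python3 go.py 599 -194.7 100 14
```

```text
t 3.3333 pos [ 602.7 -193.3  229.5] z az 13.04 down [-6.0e-04  1.2e-03 -1.0e+00] j [-0.18  0.44  0.6   1.67 -0.27  1.11  0.72] F [-1.1  1.  -0.2] tq [-0.03 -0.01 -0.02] op 1.006
delta tool mm [  0.7 129.5  -3.8] frac [ 0.0046  0.8635 -0.0256] rows 3.1076525230811565
turn about y frac -0.002667044577371813
```

Request:
jog_arm(motion=[[[0, 0.17, 0], [0, -0.0027, 0], -1], [[0, 0.17, 0], [0, 0, 0], -1], [[0, 0.17, 0], [0, 0, 0], -1], [[0, 0.17, 0], [0, 0, 0], -1], [[0, 0.17, 0], [0, 0, 0], -1], [[0, 0, 0], [0, 0, 0], -1], [[0, 0, 0], [0, 0, 0], -1]])

```text
t: 3.92
eef_pos: [602.3, -192.1, 101.8]
tool_rot: [-0.558, 0.558, -0.436, 0.434]
ft_force: [-0.4, -0.0, 1.1]
opening: 1.001
```

```bash
python3 go.py 599 -194.7 100 14
```

```text
t 3.9167 pos [ 602.3 -192.1  101.8] z az 14.11 down [-0.0021  0.0015 -1.    ] j [-0.13  0.58  0.53  1.78 -0.37  0.88  0.81] F [-0.4 -0.   1.1] tq [ 0.    0.02 -0.04] op 1.001
delta tool mm [ 1.7  1.8 -3.8] frac [ 0.0113  0.0123 -0.0256] rows 0.1098857040778803
turn about y frac 0.0003119988124130983
```

Request:
jog_arm(motion=[[[0, 0, 0], [0, 0, 0], -1], [[0, 0, 0], [0, 0, 0], -1]])

```text
t: 4.08
eef_pos: [604.1, -194.2, 104.5]
tool_rot: [0.558, -0.557, 0.434, -0.436]
ft_force: [-0.4, 0.0, 0.5]
opening: 1.003
```

```bash
python3 go.py 599 -194.7 100 14;  python3 - <<'E'
from h import *
from rig import r
w=r.get_image('wrist');cv2.imwrite('pics/w2.png',w['image'])
print(w['eye'])
for i in range(3):
    s=r.state(); M=rot(s['tool_rot']).as_matrix(); print(s['t'],s['eef_pos'], s['eef_pos']+M@np.array([-80.7,-142.26,.19]));r.get_image('wrist')
E
```

```text
t 4.0833 pos [ 604.1 -194.2  104.5] z az 14.02 down [ 3.6e-03 -5.0e-04 -1.0e+00] j [-0.13  0.58  0.53  1.78 -0.37  0.88  0.81] F [-0.4  0.   0.5] tq [-0.03  0.09 -0.05] op 1.003
delta tool mm [-0.8  4.5 -5.1] frac [-0.0052  0.0301 -0.0341] rows 0.16463450586191614
turn about y frac 4.79539259438333e-05
[ 585.09404954 -114.82857853  246.76128628]
4.1333 [ 604.03314478 -194.36649164  104.45341014] [ 584.18363712 -115.95125966  246.60643381]
4.1833 [ 603.82185118 -194.42386494  104.2085049 ] [ 584.05086498 -116.01600707  246.37653798]
4.2333 [ 603.60654227 -194.44733354  103.8818595 ] [ 583.92601571 -116.05469839  246.07083702]
```

View pics/w2.png

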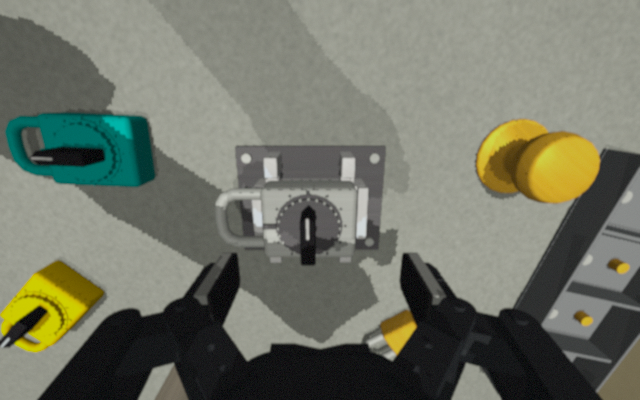

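```bash
python3 - <<'E'
import cv2
from h import crop
crop(cv2.imread('pics/w2.png'),310,215,60,45,6,'pics/w2c.png')
E
```

```text
(no output)
```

View pics/w2c.png

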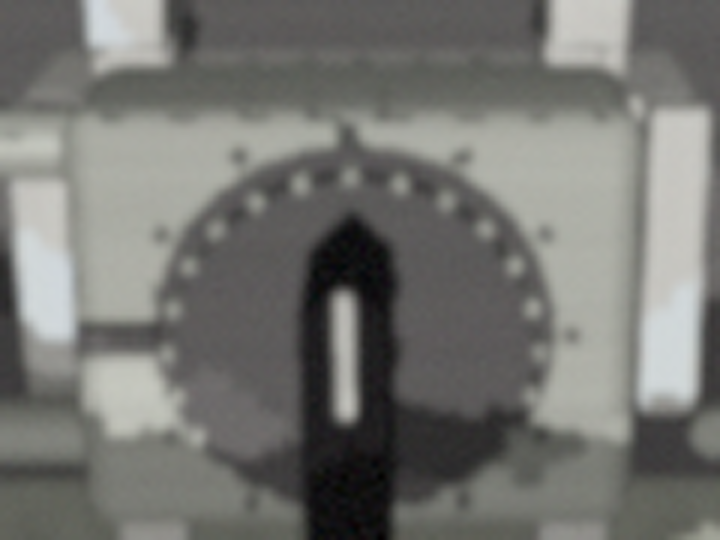

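```bash
python3 - <<'E'
from h import *
from rig import r
w=r.get_image('wrist'); s=r.state(); T=rot(s['tool_rot'])
f=lambda x,y,z: plane(w,x/6+250-0.4,y/6+170-0.4,z)
for p in [f(350,215,85.5),f(344,290,85.5),f(345,420,85.5),f(163,340,63.5),f(551,340,63.5),f(355,150,63.5)]:
    print(p.round(1),(T.inv().apply(p-w['eye'])+[-80.7,-142.26,0.19]).round(1))
E
python3 go.py
```

```text
[ 592.6 -173.9   85.5] [-21.8  18.1  -6.5]
[ 593.9 -182.    85.5] [-13.6  18.1  -7.3]
[ 597.3 -196.4   85.5] [ 1.2 18.1 -7.3]
[ 575.9 -202.6   63.5] [  2.   40.1 -29.7]
[ 620.3 -191.5   63.5] [ 2.  40.1 16.1]
[ 592.4 -174.2   63.5] [-21.6  40.1  -6.8]
t 4.3333 pos [ 603.2 -194.4  103.3] z az 13.97 down [ 1.6e-03 -1.0e-04 -1.0e+00] j [-0.13  0.58  0.53  1.78 -0.37  0.88  0.81] F [ 0.   0.  -0.2] tq [-0.   -0.03 -0.01] op 0.995
```

Request:
jog_arm(motion=[[[-0.003, 0, -0.042], [0, 0, 0], -1], [[0, 0.08, 0], [0, 0, 0], -1], [[0, 0.08, 0], [0, 0, 0], -1], [[0, 0.07, 0], [0, 0, 0], -1], [[0, 0, 0], [0, 0, 0], 0], [[0, 0, 0], [0, 0, 0], 0.5], [[0, 0, 0], [0, 0, 0], 0.5]], squeeze=25)

```text
t: 4.92
eef_pos: [596.6, -195.5, 67.5]
tool_rot: [-0.557, 0.557, -0.436, 0.435]
ft_force: [-0.4, -0.4, -0.1]
opening: 0.604
```

```bash
python3 go.py;  python3 - <<'E'
from h import *
from rig import r
w=r.get_image('wrist');cv2.imwrite('pics/w3.png',w['image'])
E
```

```text
t 4.9167 pos [ 596.6 -195.5   67.5] z az 13.96 down [-4.e-04 -1.e-04 -1.e+00] j [-0.11  0.62  0.51  1.82 -0.39  0.81  0.84] F [-0.4 -0.4 -0.1] tq [ 0.01  0.02 -0.03] op 0.604
```

View pics/w3.png

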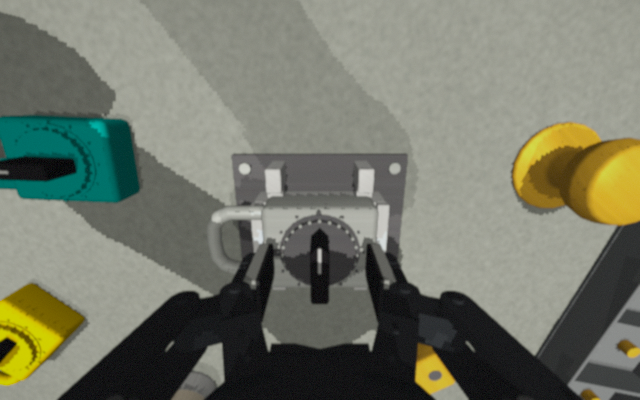

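The bar now sits at column 319, centred between the fingers (about 255 and 380). I'll close on it.

Request:
jog_arm(motion=[[[0, 0, 0], [0, 0, 0], 1], [[0, 0, 0], [0, 0, 0], 1], [[0, 0, 0], [0, 0, 0], 1], [[0, 0, 0], [0, 0, 0], 1], [[0, 0, 0], [0, 0, 0], 1], [[0, 0, 0], [0, 0, 0], 1]], squeeze=25)

```text
t: 5.47
eef_pos: [596.7, -195.5, 68.4]
tool_rot: [0.557, -0.557, 0.435, -0.436]
ft_force: [0.0, 0.9, 4.5]
opening: 0.109
```

```bash
python3 go.py;  python3 - <<'E'
from h import *
from rig import r
w=r.get_image('wrist');cv2.imwrite('pics/w4.png',w['image'][100:,100:540])
E
```

```text
t 5.4667 pos [ 596.7 -195.5   68.4] z az 13.97 down [ 5.e-04  1.e-04 -1.e+00] j [-0.11  0.61  0.51  1.82 -0.39  0.81  0.84] F [0.  0.9 4.5] tq [ 0.09  0.31 -0.  ] op 0.109
```

View pics/w4.png

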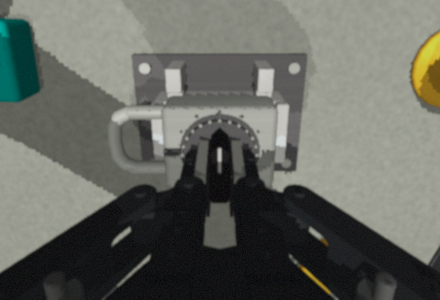

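Request:
jog_arm(motion=[[[0, 0, 0], [0, -0.0179, 0], 1], [[0, 0, 0], [0, -0.0179, 0], 1], [[0, 0, 0], [0, -0.0179, 0], 1], [[0, 0, 0], [0, -0.0179, 0], 1], [[0, 0, 0], [0, -0.0179, 0], 1], [[0, 0, 0], [0, -0.0179, 0], 1], [[0, 0, 0], [0, -0.0179, 0], 1]])

```text
t: 6.1
eef_pos: [595.2, -196.9, 68.3]
tool_rot: [-0.681, 0.682, -0.188, 0.187]
ft_force: [-5.2, -1.9, 7.0]
opening: 0.106
```

```bash
python3 go.py
```

```text
t 6.1 pos [ 595.2 -196.9   68.3] z az 59.32 down [-0.002  -0.0011 -1.    ] j [ 0.04  0.58  0.3   1.81 -0.23  0.79  1.48] F [-5.2 -1.9  7. ] tq [-0.41  1.04 -0.03] op 0.106
```

Request:
jog_arm(motion=[[[0, 0, 0], [0, -0.0177, 0], 1], [[0, 0, 0], [0, -0.0177, 0], 1], [[0, 0, 0], [0, -0.0177, 0], 1], [[0, 0, 0], [0, -0.0177, 0], 1], [[0, 0, 0], [0, -0.0177, 0], 1], [[0, 0, 0], [0, -0.0177, 0], 1], [[0, 0, 0], [0, -0.0177, 0], 1], [[0, 0, 0], [0, 0, 0], 1], [[0, 0, 0], [0, 0, 0], 1]])

```text
t: 6.85
eef_pos: [595.2, -198.8, 68.3]
tool_rot: [-0.701, 0.703, 0.083, -0.084]
ft_force: [-3.8, -3.0, 4.8]
opening: 0.108
```

```bash
python3 go.py;  python3 - <<'E'
from h import *
from rig import r
w=r.get_image('wrist');cv2.imwrite('pics/w5.png',w['image'][100:,100:540])
E
```

```text
t 6.85 pos [ 595.2 -198.8   68.3] z az 103.56 down [-0.0013 -0.003  -1.    ] j [ 0.18  0.57  0.1   1.8  -0.07  0.78  2.12] F [-3.8 -3.   4.8] tq [-0.85  0.72  0.04] op 0.108
```

View pics/w5.png

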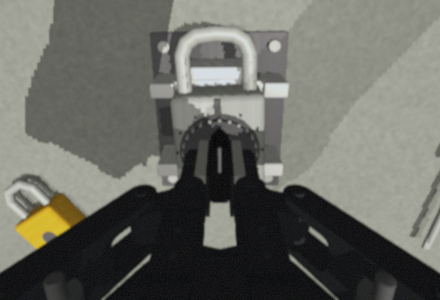

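Request:
jog_arm(motion=[[[0, 0, 0], [0, 0, 0], 0.3], [[0, 0, 0], [0, 0, 0], 0], [[0, 0, 0], [0, 0, 0], -0.3], [[0, -0.1, 0], [0, 0, 0], -1], [[0, -0.2, 0], [0, 0, 0], -1], [[0, -0.1, 0], [0, 0, 0], -1], [[0, 0, 0], [0, 0, 0], -1], [[0, 0, 0], [0, 0, 0], -1]])

```text
t: 7.57
eef_pos: [597.2, -194.9, 128.4]
tool_rot: [-0.702, 0.702, 0.085, -0.084]
ft_force: [-0.1, -0.0, -0.3]
opening: 0.999
```

```bash
python3 go.py;  python3 - <<'E'
from h import *
from rig import r
w=r.get_image('wrist');cv2.imwrite('pics/w6.png',w['image']);crop(w['image'],320,200,80,60,5,'pics/w6c.png')
E
```

```text
t 7.5667 pos [ 597.2 -194.9  128.4] z az 103.72 down [ 1.8e-03  1.0e-04 -1.0e+00] j [ 0.17  0.49  0.1   1.76 -0.06  0.89  2.11] F [-0.1 -0.  -0.3] tq [-0.02  0.01 -0.01] op 0.999
```

View pics/w6c.png

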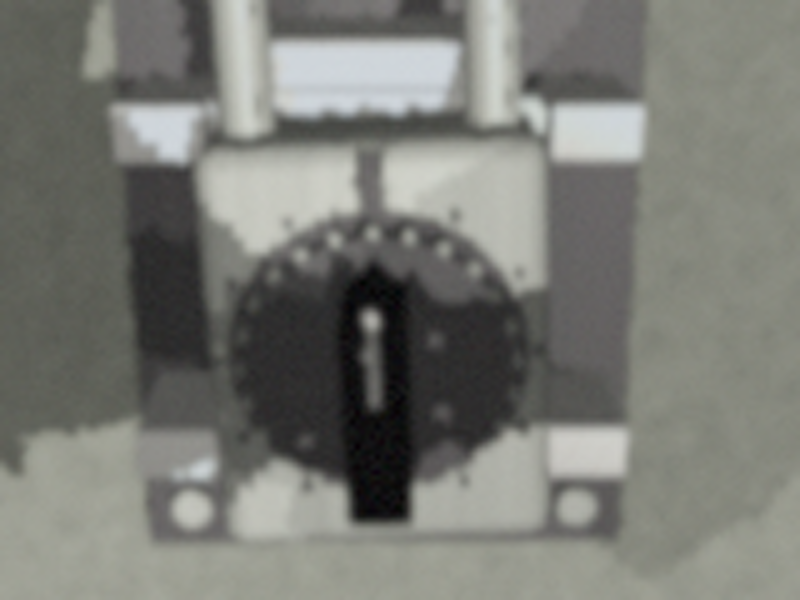

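```bash
python3 - <<'E'
from h import *
from rig import r
w=r.get_image('wrist'); s=r.state(); T=rot(s['tool_rot'])
f=lambda x,y,z: plane(w,x/5+240-0.4,y/5+140-0.4,z)
for n,a in dict(legL=(245,110,48),legR=(492,110,48),bodyTL=(200,150,58),bodyTR=(545,150,58),ribTop=(370,150,59),baBL=(230,535,58),BR=(548,535,58),bartip=(372,268,85.5)).items():
    p=f(*a); print(n,p.round(1),(T.inv().apply(p-w['eye'])+[-80.7,-142.26,0.19]).round(1))
E
python3 go.py
```

```text
legL [ 566.7 -227.9   48. ] [-36.2  79.2 -24.6]
legR [ 557.3 -189.6   48. ] [-36.3  79.3  14.8]
bodyTL [ 572.2 -232.7   58. ] [-32.   69.2 -30.6]
bodyTR [ 559.6 -181.3   58. ] [-32.1  69.3  22.4]
ribTop [ 565.8 -207.4   59. ] [-32.3  68.3  -4.4]
baBL [ 636.  -214.9   58. ] [ 34.2  69.1 -28.4]
BR [ 623.3 -162.9   58. ] [34.2 69.2 25.2]
bartip [ 575.8 -204.2   85.5] [-21.8  41.7  -3.7]
t 7.6667 pos [ 595.8 -194.7  126.6] z az 103.71 down [-2.e-03  9.e-04 -1.e+00] j [ 0.17  0.49  0.1   1.76 -0.06  0.89  2.11] F [-0.2  0.4 -0.4] tq [-0.03 -0.02  0.01] op 1.003
```

Request:
jog_arm(motion=[[[-0.173, 0, -0.033], [0, -0.002, 0], -1], [[-0.173, 0, 0], [0, 0, 0], -1], [[0, 0.15, 0], [0, 0, 0], -1], [[0, 0.15, 0], [0, 0, 0], -1], [[0, 0.06, 0], [0, 0, 0], -1], [[0, 0, 0], [0, 0, 0], -1], [[0, 0, 0], [0, 0, 0], -1]])

```text
t: 8.25
eef_pos: [547.1, -212.4, 73.0]
tool_rot: [0.702, -0.701, -0.088, 0.089]
ft_force: [-0.6, -0.4, 0.2]
opening: 1.001
```

```bash
python3 go.py;  python3 - <<'E'
from h import *
from rig import r
w=r.get_image('wrist');cv2.imwrite('pics/w7.png',w['image'])
E
```

```text
t 8.25 pos [ 547.1 -212.4   73. ] z az 104.43 down [-1.9e-03  7.0e-04 -1.0e+00] j [ 0.23  0.51  0.09  1.89 -0.07  0.75  2.18] F [-0.6 -0.4  0.2] tq [ 0.02 -0.01 -0.05] op 1.001
```

View pics/w7.png

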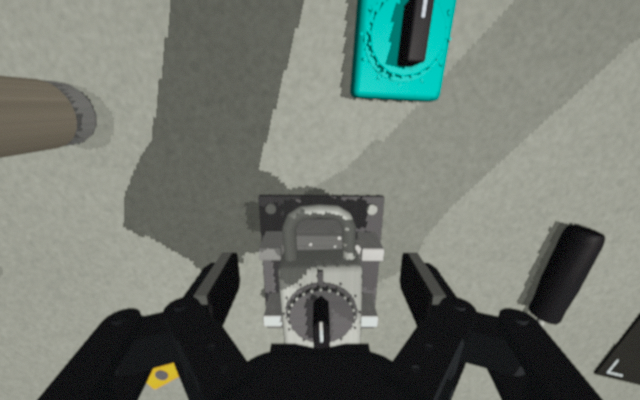

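Request:
jog_arm(motion=[[[0, 0.12, 0], [0, 0, 0], -1], [[0, 0.12, 0], [0, 0, 0], -1], [[0, 0.11, 0], [0, 0, 0], -1], [[0, 0, 0], [0, 0, 0], -1], [[0, 0, 0], [0, 0, 0], -1]])

```text
t: 8.72
eef_pos: [547.8, -212.7, 21.7]
tool_rot: [0.702, -0.701, -0.089, 0.089]
ft_force: [0.6, 0.6, -0.4]
opening: 1.002
```

```bash
python3 go.py;  python3 - <<'E'
from h import *
from rig import r
w=r.get_image('wrist');cv2.imwrite('pics/w8.png',w['image'])
w=r.get_image('side');crop(w['image'],330,225,50,40,8,'pics/s8.png')
E
```

```text
t 8.7167 pos [ 547.8 -212.7   21.7] z az 104.42 down [ 0.e+00  1.e-04 -1.e+00] j [ 0.24  0.58  0.08  1.92 -0.08  0.64  2.19] F [ 0.6  0.6 -0.4] tq [-0.02  0.02  0.01] op 1.002
```

View pics/w8.png

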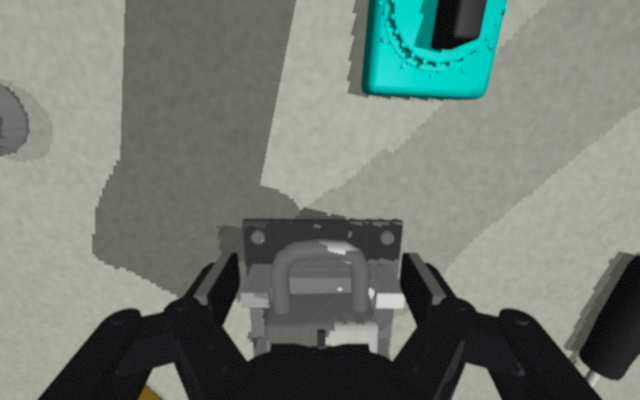

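View pics/s8.png

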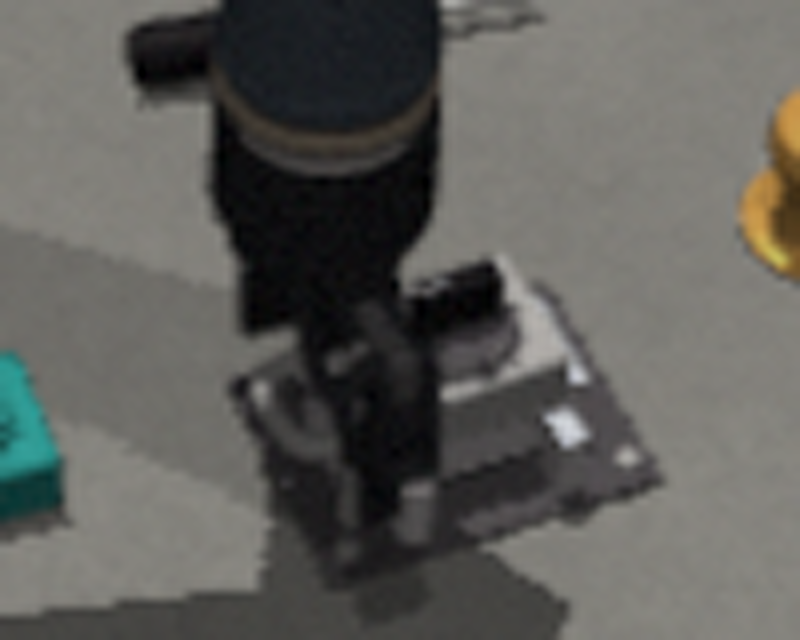

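```bash
python3 - <<'E'
from h import *
from rig import r
w=r.get_image('wrist'); s=r.state(); T=rot(s['tool_rot'])
for n,u,v,z in [('postL',250,292,35),('postR',390,292,35),('bow outer',321,241,48),('legL',281,290,46),('legR',361,290,46)]:
    p=plane(w,u,v,z); print(n,p.round(1),(T.inv().apply(p-w['eye'])+[-80.7,-142.26,0.19]).round(1))
E
```

```text
postL [ 575.5 -246.3   35. ] [ 17.9 -12.  -38. ]
postR [ 556.1 -171.8   35. ] [ 17.7 -12.1  39. ]
bow outer [ 528.9 -218.1   48. ] [-20.2 -25.2   0.9]
legL [ 561.5 -230.4   46. ] [  8.3 -23.1 -19.1]
legR [ 551.4 -191.5   46. ] [  8.2 -23.1  21.1]
```

Request:
jog_arm(motion=[[[0, 0, 0.005], [0, 0, 0], 0.2], [[0, 0, 0], [0, 0, 0], 1], [[0, 0, 0], [0, 0, 0], 1], [[0, 0, 0], [0, 0, 0], 1], [[0, 0, 0], [0, 0, 0], 1], [[0, 0, 0], [0, 0, 0], 1], [[0, 0, 0], [0, 0, 0], 1]], squeeze=40)

```text
t: 9.45
eef_pos: [547.6, -212.2, 22.1]
tool_rot: [-0.701, 0.702, 0.089, -0.088]
ft_force: [-0.9, 0.3, 6.7]
opening: 0.561
```

```bash
python3 go.py;  python3 - <<'E'
from h import *
from rig import r
w=r.get_image('wrist');cv2.imwrite('pics/w9.png',w['image'][150:,150:490])
E
```

```text
t 9.45 pos [ 547.6 -212.2   22.1] z az 104.4 down [ 9.e-04 -1.e-04 -1.e+00] j [ 0.23  0.58  0.08  1.92 -0.08  0.64  2.19] F [-0.9  0.3  6.7] tq [0.16 0.25 0.05] op 0.561
```

View pics/w9.png

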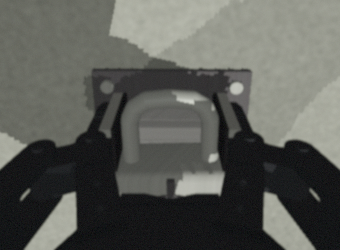

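Request:
jog_arm(motion=[[[-0.02, 0, 0], [0, 0, 0], 1], [[-0.02, 0, 0], [0, 0, 0], 1], [[-0.02, 0, 0], [0, 0, 0], 1], [[-0.02, 0, 0], [0, 0, 0], 1], [[-0.02, 0, 0], [0, 0, 0], 1], [[-0.02, 0, 0], [0, 0, 0], 1], [[0, 0, 0], [0, 0, 0], 1]])

```text
t: 10.08
eef_pos: [528.9, -217.2, 21.4]
tool_rot: [-0.701, 0.702, 0.088, -0.089]
ft_force: [0.2, -1.5, 5.4]
opening: 0.554
```

```bash
python3 go.py
```

```text
t 10.0833 pos [ 528.9 -217.2   21.4] z az 104.35 down [-5.e-04 -3.e-04 -1.e+00] j [ 0.25  0.57  0.08  1.95 -0.08  0.62  2.21] F [ 0.2 -1.5  5.4] tq [-0.13 -0.13 -0.06] op 0.554
```

Request:
jog_arm(motion=[[[-0.013, 0, 0], [0, 0, 0], 1], [[-0.013, 0, 0], [0, 0, 0], 1], [[0, 0, 0], [0, 0, 0], 1]])

```text
t: 10.33
eef_pos: [525.9, -218.0, 21.4]
tool_rot: [-0.701, 0.702, 0.088, -0.088]
ft_force: [1.1, -1.6, 3.7]
opening: 0.557
```

```bash
python3 go.py
```

```text
t 10.3333 pos [ 525.9 -218.    21.4] z az 104.36 down [ 4.e-04 -4.e-04 -1.e+00] j [ 0.26  0.56  0.08  1.96 -0.08  0.62  2.21] F [ 1.1 -1.6  3.7] tq [-0.21 -0.38 -0.06] op 0.557
```

Request:
jog_arm(motion=[[[-0.013, 0, 0], [0, 0, 0], 1], [[-0.013, 0, 0], [0, 0, 0], 1], [[0, 0, 0], [0, 0, 0], 1]])

```text
t: 10.58
eef_pos: [522.7, -218.3, 21.4]
tool_rot: [0.702, -0.702, -0.089, 0.088]
ft_force: [4.5, -0.5, 4.0]
opening: 0.552
```

```bash
python3 go.py;  python3 - <<'E'
from h import *
from rig import r
w=r.get_image('wrist');cv2.imwrite('pics/w10.png',w['image'][150:,150:490])
w=r.get_image('side');crop(w['image'],330,225,50,40,8,'pics/s10.png')
E
```

```text
t 10.5833 pos [ 522.7 -218.3   21.4] z az 104.4 down [ 1.3e-03  2.0e-04 -1.0e+00] j [ 0.26  0.56  0.08  1.97 -0.08  0.62  2.21] F [ 4.5 -0.5  4. ] tq [ 0.05 -0.96 -0.15] op 0.552
```

View pics/w10.png

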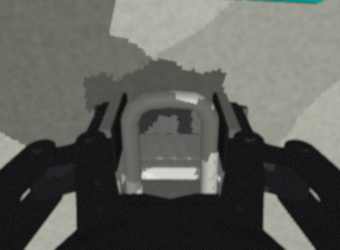

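View pics/s10.png

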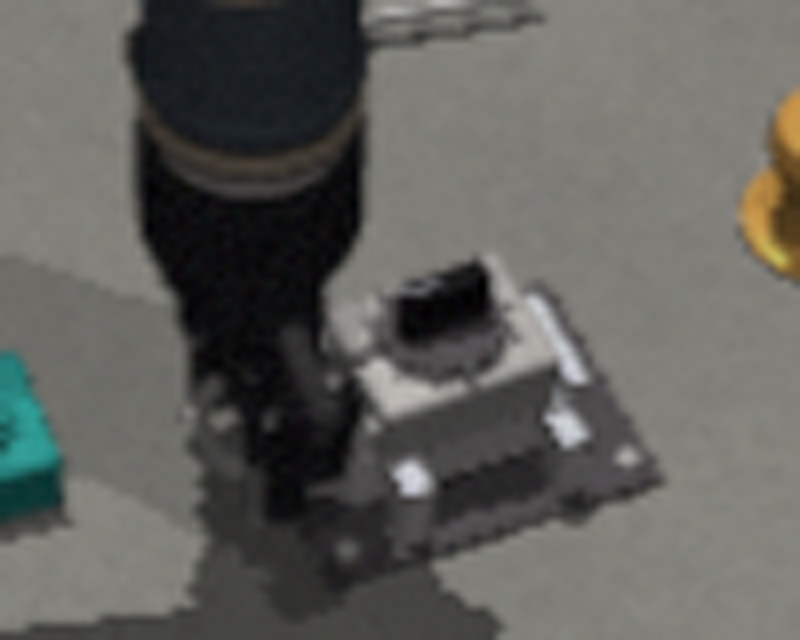

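Request:
jog_arm(motion=[[[0.01, 0, 0], [0, 0, 0], 0], [[0, 0, 0], [0, 0, 0], -0.5], [[0, 0, 0], [0, 0, 0], -1], [[0, 0, 0], [0, 0, 0], -1], [[0, -0.15, 0], [0, 0, 0], -1], [[0, -0.25, 0], [0, 0, 0], -1], [[0, -0.25, 0], [0, 0, 0], -1], [[0.2, -0.05, 0], [0, 0, 0], -1], [[0.2, 0, 0], [0, 0, 0], -1], [[0, 0, 0], [0, 0, 0], -1]])

```text
t: 11.52
eef_pos: [586.9, -200.1, 127.4]
tool_rot: [0.701, -0.701, -0.092, 0.088]
ft_force: [0.3, 1.0, 0.2]
opening: 0.999
```

```bash
python3 go.py;  python3 - <<'E'
from h import *
from rig import r
w=r.get_image('wrist');cv2.imwrite('pics/w11.png',w['image']);crop(w['image'],320,200,80,60,5,'pics/w11c.png')
E
```

```text
t 11.5167 pos [ 586.9 -200.1  127.4] z az 104.7 down [ 0.0055  0.001  -1.    ] j [ 0.19  0.48  0.1   1.78 -0.06  0.88  2.14] F [0.3 1.  0.2] tq [ 0.05 -0.08  0.01] op 0.999
```

View pics/w11c.png

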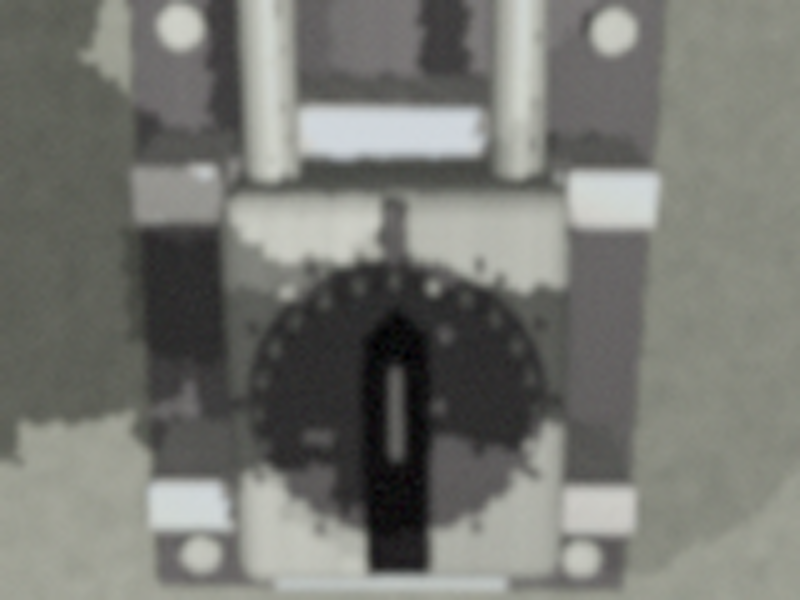

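```bash
python3 - <<'E'
from h import *
from rig import r
w=r.get_image('wrist'); s=r.state(); T=rot(s['tool_rot'])
f=lambda x,y,z: plane(w,x/5+240-0.4,y/5+140-0.4,z)
for n,a in dict(legL=(268,90,48),legR=(520,90,48),bodyTL=(230,200,58),bodyTR=(565,200,58),ribTop=(393,200,59),baBL=(245,576,58),BR=(562,576,58),bartip=(397,312,85.5),postTL=(180,170,35),postTR=(614,170,35),pBL=(190,482,35),pBR=(600,485,35)).items():
    p=f(*a); print(n,p.round(1),(T.inv().apply(p-w['eye'])+[-80.7,-142.26,0.19]).round(1))
E
python3 go.py
```

```text
legL [ 550.1 -231.8   48. ] [-39.3  78.  -20.6]
legR [ 540.1 -193.3   48. ] [-39.4  78.   19.1]
bodyTL [ 566.3 -233.2   58. ] [-24.   67.9 -26. ]
bodyTR [ 553.2 -183.1   58. ] [-24.2  68.   25.8]
ribTop [ 559.6 -208.9   59. ] [-24.4  66.9  -0.8]
baBL [ 629.9 -216.5   58. ] [ 41.8  67.7 -25.8]
BR [ 616.3 -164.6   58. ] [41.6 67.8 27.9]
bartip [ 568.1 -206.    85.5] [-15.5  40.4  -0.1]
postTL [ 569.9 -243.7   35. ] [-23.1  90.9 -37.2]
postTR [ 551.2 -172.3   35. ] [-23.3  91.   36.7]
pBL [ 627.  -229.9   35. ] [ 35.6  90.7 -38.1]
pBR [ 608.5 -157.    35. ] [36.1 90.9 37.2]
t 11.6167 pos [ 581.2 -202.2  125.3] z az 104.51 down [-2.8e-03  8.0e-04 -1.0e+00] j [ 0.19  0.48  0.1   1.79 -0.06  0.88  2.14] F [-0.3 -0.2 -0.1] tq [-0.    0.03 -0.03] op 1.0
```

View pics/w11.png

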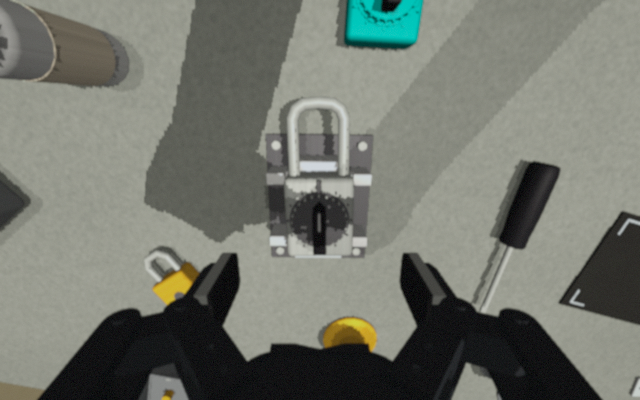

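Request:
jog_arm(motion=[[[0.027, 0.15, 0.001], [0, 0, 0], -1], [[0, 0.2, 0], [0, 0, 0], -1], [[0, 0.15, 0], [0, 0, 0], -1], [[0, 0.1, 0], [0, 0, 0], -1], [[0, 0.08, 0], [0, 0, 0], -1], [[0, 0, 0], [0, 0, 0], -1], [[0, 0, 0], [0, 0, 0], -1]])

```text
t: 12.2
eef_pos: [584.5, -202.5, 23.8]
tool_rot: [0.702, -0.701, -0.088, 0.089]
ft_force: [-0.4, 0.2, 0.5]
opening: 1.004
```

```bash
python3 go.py;  python3 - <<'E'
from h import *
from rig import r
w=r.get_image('wrist');cv2.imwrite('pics/w12.png',w['image'])
E
```

```text
t 12.2 pos [ 584.5 -202.5   23.8] z az 104.36 down [-2.2e-03  3.0e-04 -1.0e+00] j [ 0.2   0.62  0.08  1.84 -0.07  0.69  2.15] F [-0.4  0.2  0.5] tq [ 0.08 -0.   -0.06] op 1.004
```

View pics/w12.png

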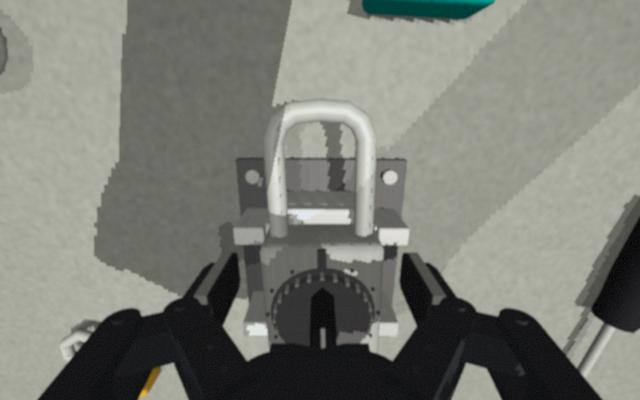

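The shackle is out (bow at about 320,105), the dial is on the mark, and the pads straddle the body between the posts (rows 235 and 325). I'll grip the body.

Request:
jog_arm(motion=[[[0, 0, 0], [0, 0, 0], 0], [[0, 0, 0], [0, 0, 0], 1], [[0, 0, 0], [0, 0, 0], 1], [[0, 0, 0], [0, 0, 0], 1], [[0, 0, 0], [0, 0, 0], 1], [[0, 0, 0], [0, 0, 0], 1], [[0, 0, 0], [0, 0, 0], 1]], squeeze=80)

```text
t: 12.83
eef_pos: [586.5, -202.1, 25.8]
tool_rot: [-0.701, 0.702, 0.089, -0.088]
ft_force: [-0.4, 0.4, 6.6]
opening: 0.645
```

```bash
python3 go.py
```

```text
t 12.8333 pos [ 586.5 -202.1   25.8] z az 104.42 down [ 2.e-03 -2.e-04 -1.e+00] j [ 0.2   0.62  0.08  1.84 -0.08  0.69  2.15] F [-0.4  0.4  6.6] tq [0.22 0.26 0.04] op 0.645
```

Request:
jog_arm(motion=[[[0, -0.02, 0], [0, 0, 0], 1], [[0, -0.04, 0], [0, 0, 0], 1], [[0, -0.07, 0], [0, 0, 0], 1], [[0, -0.1, 0], [0, 0, 0], 1], [[0, -0.1, 0], [0, 0, 0], 1], [[0, -0.1, 0], [0, 0, 0], 1], [[0, -0.1, 0], [0, 0, 0], 1], [[0, -0.1, 0], [0, 0, 0], 1], [[0, -0.1, 0], [0, 0, 0], 1], [[0, -0.05, 0], [0, 0, 0], 1]])

```text
t: 13.67
eef_pos: [586.0, -202.4, 143.6]
tool_rot: [-0.701, 0.702, 0.089, -0.088]
ft_force: [0.3, -1.4, -4.5]
opening: 0.641
```

```bash
python3 go.py 593 178.5 145;  python3 - <<'E'
from h import *
from rig import r
w=r.get_image('wrist');cv2.imwrite('pics/w13.png',w['image'])
w=r.get_image('side');crop(w['image'],320,210,80,60,5,'pics/s13.png')
# mat corner marks / outline, black mask
for n,box in (('scene',(330,250,400,315)),('side',(285,130,345,180))):
    d=r.get_image(n);x0,y0,x1,y1=box
    m=(d['image'].max(2)<75).astype(np.uint8);mm=m*0;mm[y0:y1,x0:x1]=m[y0:y1,x0:x1]
    c=max(cv2.findContours(mm,cv2.RETR_EXTERNAL,cv2.CHAIN_APPROX_NONE)[0],key=cv2.contourArea)
    q=cv2.boxPoints(cv2.minAreaRect(c)); h=cv2.approxPolyDP(cv2.convexHull(c),4,True)[:,0]
    P=np.array([plane(d,u,v,3) for u,v in h]);print(n,len(h),h.tolist(),P[:,:2].round(0).tolist(),P.mean(0))
E
```

```text
t 13.6667 pos [ 586.  -202.4  143.6] z az 104.39 down [ 2.1e-03 -7.0e-04 -1.0e+00] j [ 0.19  0.46  0.1   1.77 -0.06  0.91  2.14] F [ 0.3 -1.4 -4.5] tq [-0.02  0.01  0.01] op 0.641
delta tool mm [101.4  -1.7 367.2] frac [ 0.6762 -0.011   2.4483] rows 9.136719699739166
scene 4 [[390, 293], [357, 305], [338, 269], [365, 260]] [[538.0, 253.0], [651.0, 249.0], [647.0, 105.0], [550.0, 109.0]] [596.50824545 178.789798     3.        ]
side 6 [[344, 130], [344, 179], [321, 179], [300, 169], [297, 141], [317, 130]] [[719.0, 295.0], [671.0, 42.0], [596.0, 52.0], [534.0, 109.0], [542.0, 255.0], [621.0, 307.0]] [613.8489428  176.70031457   3.        ]
```

View pics/w13.png

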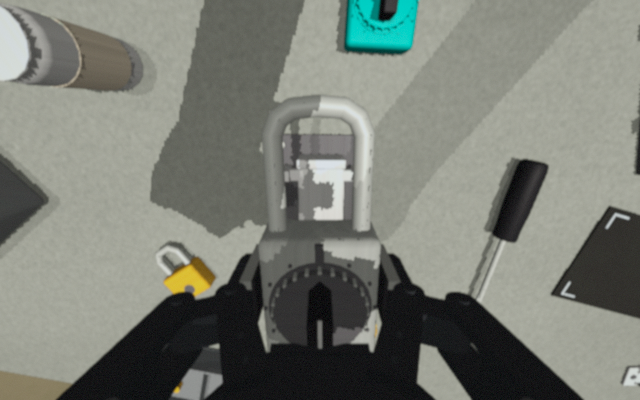

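View pics/s13.png

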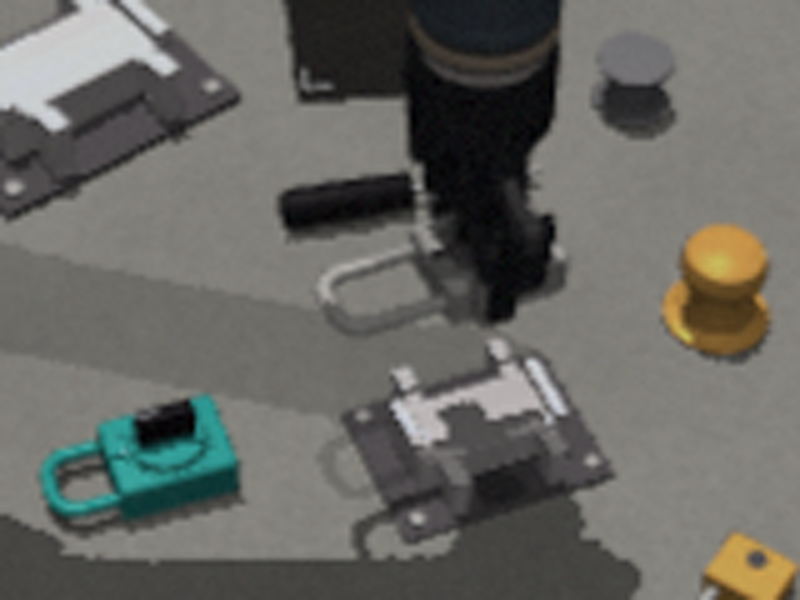

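Request:
jog_arm(motion=[[[0.01, 0, 0.04], [0, 0, 0], 1], [[0.03, 0, 0.12], [0, 0, 0], 1], [[0.05, 0, 0.18], [0, 0, 0], 1], [[0.05, 0, 0.2], [0, 0, 0], 1], [[0.05, 0, 0.2], [0, 0, 0], 1], [[0.05, 0, 0.2], [0, 0, 0], 1], [[0.05, 0, 0.2], [0, 0, 0], 1], [[0.05, 0, 0.2], [0, 0, 0], 1], [[0.05, 0, 0.2], [0, 0, 0], 1], [[0.05, 0, 0.2], [0, 0, 0], 1]])

```text
t: 14.7
eef_pos: [583.5, 69.1, 140.2]
tool_rot: [0.702, -0.701, -0.088, 0.09]
ft_force: [0.2, -0.3, -4.1]
opening: 0.644
```

Request:
jog_arm(motion=[[[0.05, 0, 0.18], [0, 0, 0], 1], [[0.05, 0, 0.16], [0, 0, 0], 1], [[0.04, 0, 0.14], [0, 0, 0], 1], [[0.04, 0, 0.12], [0, 0, 0], 1], [[0.02, 0, 0.07], [0, 0, 0], 1], [[0.005, 0, 0.03], [0, 0, 0], 1], [[0, 0, 0], [0, 0, 0], 1], [[0, 0, 0], [0, 0, 0], 1], [[0, 0, 0], [0, 0, 0], 1], [[0, 0, 0], [0, 0, 0], 1]])

```text
t: 15.53
eef_pos: [588.5, 174.6, 141.3]
tool_rot: [-0.701, 0.702, 0.088, -0.088]
ft_force: [-0.5, -0.1, -4.2]
opening: 0.641
```

```bash
python3 go.py 589 177 145;  python3 - <<'E'
from h import *
from rig import r
w=r.get_image('wrist');cv2.imwrite('pics/w14.png',w['image'])
w=r.get_image('side');cv2.imwrite('pics/s14.png',w['image'])
w=r.get_image('scene');crop(w['image'],360,260,80,60,5,'pics/c14.png')
E
```

```text
t 15.5333 pos [588.5 174.6 141.3] z az 104.25 down [-1.e-04 -9.e-04 -1.e+00] j [-0.37  0.46  0.02  1.78 -0.01  0.91  1.47] F [-0.5 -0.1 -4.2] tq [-0.05 -0.03 -0.01] op 0.641
delta tool mm [ 1.1 -3.7  2.2] frac [ 0.0071 -0.0246  0.015 ] rows 0.10664083047396523
```

View pics/w14.png

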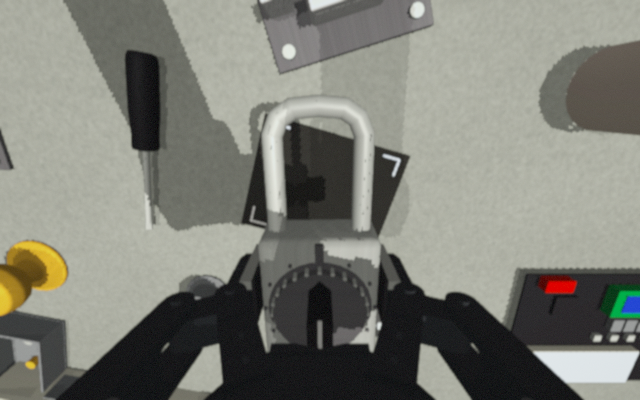

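View pics/s14.png

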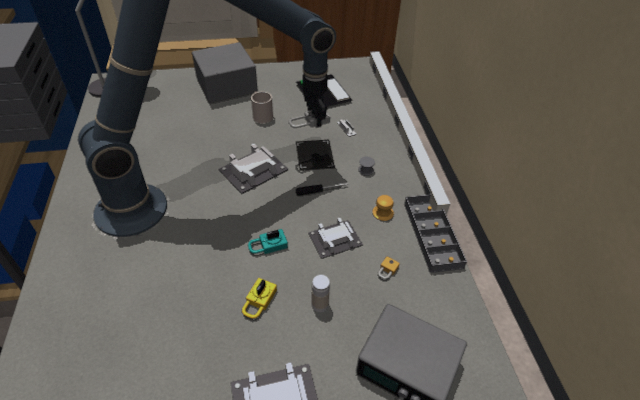

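View pics/c14.png

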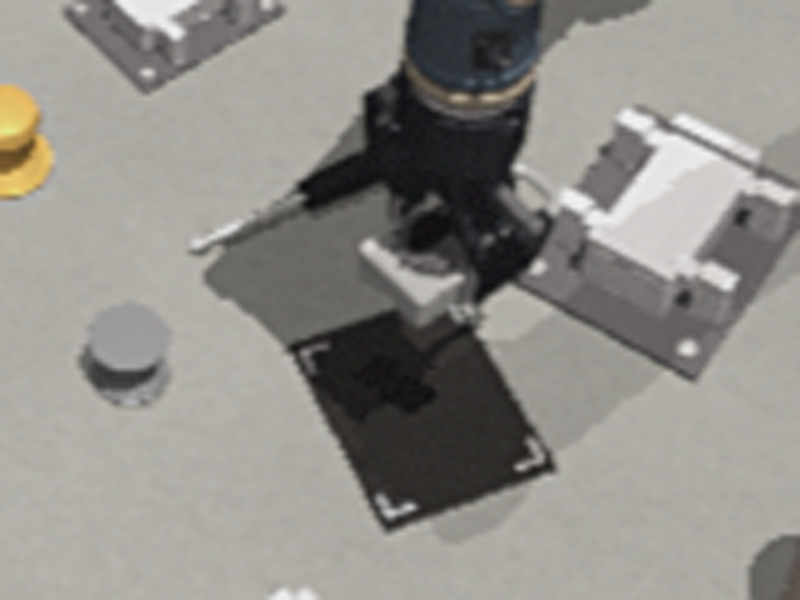

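Request:
jog_arm(motion=[[[0, -0.02, 0.01], [0, 0, 0], 1], [[0, 0, 0], [0, 0, 0], 1], [[0, 0, 0], [0, 0, 0], 1], [[0, 0, 0], [0, 0, 0], 1], [[0, 0, 0], [0, 0, 0], 1], [[0, 0, 0], [0, 0, 0], 1]])

```text
t: 16.18
eef_pos: [587.9, 178.0, 144.3]
tool_rot: [0.702, -0.702, -0.089, 0.089]
ft_force: [0.4, 0.5, -2.9]
opening: 0.643
```

```bash
python3 go.py 589 177 145;  python3 - <<'E'
from rig import r
print(abs(r.state()['qd']).max(), r.close_job())
E
```

```text
t 16.1833 pos [587.9 178.  144.3] z az 104.4 down [-2.e-04 -0.e+00 -1.e+00] j [-0.38  0.45  0.02  1.77 -0.01  0.91  1.47] F [ 0.4  0.5 -2.9] tq [-0.03 -0.02  0.02] op 0.643
delta tool mm [ 0.8 -0.7 -1.2] frac [ 0.0055 -0.0049 -0.008 ] rows 0.03918289613361967
the job is handed in; nothing more can be done
0.00205025633156856 None
```

The padlock is open, and the arm is holding it steady about 15 cm above the mat. I handed the job in at t ≈ 16 s; it reports no verdict.

- **Dial:** I turned it 90° counter-clockwise (3 clicks). After I let go, the wrist picture showed the pointed end at the raised mark.
- **Shackle:** I gripped both legs and pulled about 25 mm with the lock in the cradle, until the force rose as it reached its stop. That includes about 3 mm of the lock sliding to the cradle lip. The later pictures show the shackle still out.
- **Final hold:** The lock is gripped by its long sides at 80 N. By my estimate its origin is at about (593, 179) mm, within a few mm of my mat centre of (593–597, 177–179) mm. I put its underside at about 149 mm, worked out from the lift rather than measured. The tool axis is vertical and joint speeds are almost zero.
- **Bystanders:** The other things looked unmoved in the last side picture; I did not measure them.

**Disagreements:**
- The measured tool position wandered by 2–4 mm between readings.
- The automatic outline of the mat failed in the side view and gave a wrong shape, so I relied on the scene view and the earlier hand-read points.
- The force reading at the end was about 3 N, against 4–4.5 N earlier in the carry, but the finger opening stayed constant.

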